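Clamp a handle blank with a swing strap and cam lever

TASK

Make the wooden handle blank fast in its fixture: push the steel clamp strap round until it lies fully over the blank against its stop, then push the cam lever all the way down. Leave the blank lying where it is in its cradle, and do not knock or pick up the things standing around.

Things in the scene. Friction and masses are not known exactly. Their poses are not given: they have to be found in the camera images.
- clamp: The clamping fixture, fixed to the bench: stepped wooden block, bottom board 260 x 260 x 20 mm, on it a block 130 (x) x 240 (y) mm whose top is 50 mm above the bench. Origin: centre of its underside, on the bench. Its own x points to its far side, y to its left. At y = -75 mm stands the round strap post, at y = +101 mm the square post (32 x 18 mm, up to 130 mm high) of the cam lever; between them the cradle for the blank, running along x.
- strap (a joint): Angle of the flat dark-steel clamp strap, which turns level about the upright strap post, in rad. 0 = over the blank, pointing along the fixture's +y with its free end under the cam (a stop there); grows as it swings open, anticlockwise seen from above: at 1.57 it points along the fixture's -x. Range 0 to 1.7; stiff (0.10 N m friction), stays where left.
- strap_pivot (a point): On the axis of the strap post, 108 mm above the bench (mid-height of the strap's upright flange). Its axes are those of the strap: +y along the strap to its free end.
- strap_push (a point): Middle of the outer face of the strap's upright flange, 80 mm from the pivot along the strap and 13 mm to the opening side (strap -x). The flange runs from 22 to 122 mm from the pivot, 98 to 120 mm above the bench; the flat strap (26 mm wide, 6 mm thick) lies at 92 to 98 mm and ends 163 mm from the pivot. Push this face along the strap's +x to swing it over.
- lever (a joint): Angle of the dark-steel cam lever above level, in rad. 0 = fully down, level, pointing along the fixture's +x (a stop); starts raised. Range 0 to 1.15, friction 0.30 N m, stays where left. Lowering it draws the whole strap 3 to 4 mm down onto the blank; heights given for the strap are with the lever raised (within 2 mm).
- lever_axis (a point): On the lever's level hinge axis (along the fixture's y), at fixture x = 0, y = 77.5 mm, 114 mm above the bench.
- lever_pad (a point): On the upper face of the lever, 100 mm out from the hinge axis. The lever is 10 mm thick, its broad handle 24 mm wide from 45 to 125 mm from the axis. Its axes are those of the lever: +x out along it, +z out of its upper face.
- foot: Round black rubber foot, 22 mm across, under the strap 75 mm from the pivot; origin at the centre of its lower face, about 82 mm above the bench while the lever is raised, about 2 mm over the blank.
- blank: Loose half-turned wooden chisel-handle blank lying in the cradle along the fixture's x: square part 105 x 36 x 30 mm, turned end 62 mm long. Origin on its underside, 50 mm above the bench; its top is 80 mm above the bench; the square part reaches from x = -72 to +33 mm.
- sander: Cork-soled sanding block, 34 x 75 x 25 mm, on the fixture's near step.
- wax: Small round brass tin, 42 mm across, 28 mm high, on the fixture's far step.
- mallet: Wooden mallet lying beside the fixture, head 60 x 110 x 60 mm, handle 22 mm thick, 260 mm long over all. Origin below the handle's middle.
- screwdriver: Screwdriver with a wooden handle, 190 mm long, lying before the fixture.
- jar: Amber glass jar, 66 mm across, 90 mm high, left of the fixture.
- handle: Finished turned wooden handle, 118 mm long, 32 mm thick, lying beyond the fixture.
- pot: Blue ceramic cup, 84 mm across, 100 mm high, left of the fixture.
Things that resemble listed ones, but are neither listed nor needed, are in the scene too. Leave any blue or green look-alike of the blank alone.

How it is judged:
By the outcome, as a careful person would: the job done as asked, in the order asked, and still so for the second after the job is handed in, with the robot touching nothing.
It also fails if it takes over 40 s, if anything falls off the work surface, if the arm or the gripper's body presses on something with over 40 N, if the wrist force passes 120 N, or if a joint passes its speed limit or range.

ROBOT

A 6-joint arm with a two-finger parallel gripper is mounted at the origin on the work surface. World frame = base frame: x ahead of the robot, y to its left, z up, the work surface at z = 0. Lengths are in mm, angles in degrees, forces in N, time in s.
With the tool pointing down it reaches from about 300 to 850 mm from the base axis. Payload 4.2 kg.
Tool frame: the origin (TCP) lies at the very end of the fingers, on their centre line; the grasp point (between the pads) lies 19 mm behind it (env.grasp_offset is the distance from the TCP to the grasp point, in mm); z points along the fingers, y is the line along which they close (so a half turn about z gives the same grasp; the last joint's range is limited). The gripper opens to 91 mm and grips with 3 to 60 N. Pads are 32 mm wide; open, the fingers measure 118 mm over their backs; the gripper's body (76 mm by 178 mm) begins 60 mm behind the grasp point.
Start: joints at [75.344, 18.312, 89.639, -0, 72.044, -1.146], TCP at [134.333, 559.104, 213.976] pointing down, gripper open.
Joint ranges: [-177.97, 177.97], [-48.28, 115.42], [12.27, 149.76], [-77.06, 257.06], [2.81, 150.46], [-146.56, 146.56]. Speed limits (degrees/s): [147.25, 147.25, 180, 180, 180, 180].

INTERFACE

Orientations are given as [roll, pitch, yaw] about the fixed x, y, z axes, in that order (R = Rz(yaw) Ry(pitch) Rx(roll)).
In Python, from workcell import env gives the robot as it stands. The module is installed in compiled form; this text tells all that it offers.
- The arm moves only by the tool send_rows, never from a script. Its argument "motion" is a list of rows, each an object of numbers: "tx", "ty", "tz": the shift along the tool's x, y, z in units of 500 mm (1.0 is 500 mm); "rx", "ry", "rz": the turn, a rotation vector about the tool's x, y, z in units of 30 degrees (1.0 is 30 degrees); "gripper": the closure, from -1 (fully open) to 1 (shut). In form: [{"tx": .., "ty": .., "tz": .., "rx": .., "ry": .., "rz": .., "gripper": ..}, ...]. A call has 1 to 12 rows; each row shifts and turns the commanded pose from where the row before left it, along the tool's axes as they then stand; what a row does not reach is not made up. A row lasts 1/8 s, in which the tool goes at most 62.5 mm and 10.7 degrees, less where a joint would pass 70% of its speed; a pose out of reach is approached as far as the arm can. A call with a number of a shift or a turn outside -1 to 1 is refused whole. A call with a gripper value outside its range is refused whole. The fingers move at their own pace and stop on an object; "grip_force" is the grip in N (left out, the last holds). Time passes only in rows, so rows that do not move let the fingers close. It gives the time, the measured TCP pose, the force, the opening and the grip force at its end, in the units of the state.
- env.state(): the state, without advancing time (a new reading comes with each control period).
- env.grab_frame(name): name is "scene" or "top" or "wrist"; returns a dict with "frame" (420x560x3 uint8, red, green, blue), "vertical_fov" (degrees; the focal length in pixels is half the picture's height over the tangent of half this angle, whatever the lens; pixels are square), "cx", "cy" (the principal point, pixels), "rvec" (rotation vector, rad) and "tvec" (3), from world to camera coordinates, as OpenCV has them; the wrist camera has in their place "T_tool_cam" (4x4, takes a point from camera to tool coordinates, whose origin is the TCP and whose axes are the flange's). Camera axes: x right, y down, z forward; pixel columns grow to the right and rows downward; lengths in mm; the calibration is good to about 2 mm. The wrist camera is an equidistant fisheye: a pixel r from the principal point sees the ray r / f radians off the axis. A picture is of the moment at which its call begins: read the wrist's pose just before it. There is no depth.
- env.job_done(): hands the job in; it is judged then, once.
The state is a dict: "time_s": time; "qpos": joint angles; "qvel": joint speeds; "effort": joint torques, N m; "ee_pos": TCP position; "ee_rot": TCP orientation; "force": force on the tool from outside, world axes, zero at the start; "torque": the same for the moment, N m; "gripper_width": finger opening in mm; "gripper_force": force on a finger pad.
Only numpy, scipy, OpenCV 4.12 (cv2) and the standard library are available. Lean on these libraries where they do the work, as an engineer would, in place of code of your own. Each camera call takes 0.05 s, during which the arm holds its last target. There are 200 camera calls.

## Working session

There is one attempt and no reset: what is moved stays moved. The work goes in short steps, Python scripts to look and compute and a tool call to move; the robot and the scene stay as the last step left them, time stands still between calls to the robot, and variables do not carry over. Pictures are saved under pics/ and viewed, at most 10 in all, crops included, and the job is handed in when it is done.

Besides the shell and the picture viewer there is one more tool, called after "Request:" as name(argument=value, ...), one argument or row to a line, values as JSON. send_rows: Moves the arm, as the interface text tells. Shifts and turns lie within -1 to 1; 1 stands for 500 mm of shift or 30 degrees of turn. Its arguments: {"type":"object","properties":{"motion":{"type":"array"},"grip_force":{"type":"number"}},"required":["motion"]}

```bash
mkdir -p pics; python3 - <<'E'
from workcell import env
import cv2,pickle
s=env.state();print(s)
d={}
for n in ("scene","top"):
    f=env.grab_frame(n);d[n]=f
    print(n,{k:v for k,v in f.items() if k!="frame"})
    cv2.imwrite(f"pics/{n}0.png",f["frame"][:,:,::-1])
pickle.dump(d,open("f0.pkl","wb"))
E
```

```text
{'time_s': 0.0, 'qpos': array([ 7.53448366e+01,  1.83494125e+01,  8.97065214e+01,  3.99248910e-04,
        7.20441994e+01, -1.14631895e+00]), 'qvel': array([ 0.13856514,  0.00472366, -0.06304831, -0.02911115, -0.07288367,
        0.05065159]), 'effort': array([-3.55376460e-04, -4.12441957e+01, -2.31981432e+01,  7.27695459e-02,
        4.54218406e-02, -1.45207810e-04]), 'ee_pos': array([134.18878454, 558.59602367, 213.1418476 ]), 'ee_rot': array([-1.79899894e+02, -2.38274821e-03,  1.66491030e+02]), 'force': array([-0.2062134 ,  0.60495016, -0.35147881]), 'torque': array([-0.02865209,  0.04733869, -0.00546736]), 'gripper_force': 0.0, 'gripper_width': 91.33342888145513}
scene {'vertical_fov': 47.29914591993635, 'cx': 282.26434989800646, 'cy': 215.6106759890497, 'rvec': array([ 1.9924578 ,  1.25489867, -0.56828031]), 'tvec': array([-249.2690019 , -237.48905587, 1483.66140549])}
top {'vertical_fov': 57.83635253562072, 'cx': 283.43602437725895, 'cy': 209.8443666546794, 'rvec': array([ 2.11364829, -2.11618746,  0.16711972]), 'tvec': array([  28.80397002,  554.94916886, 1082.79104216])}
```

View pics/scene0.png

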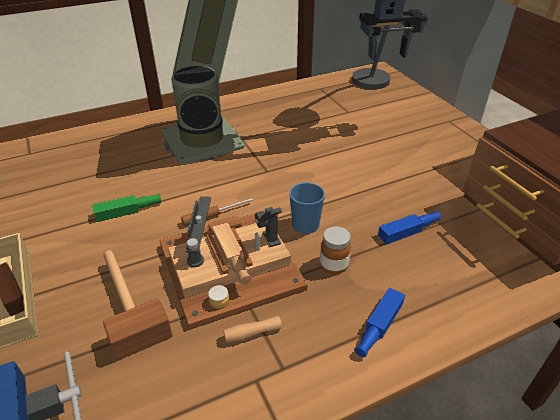

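View pics/top0.png

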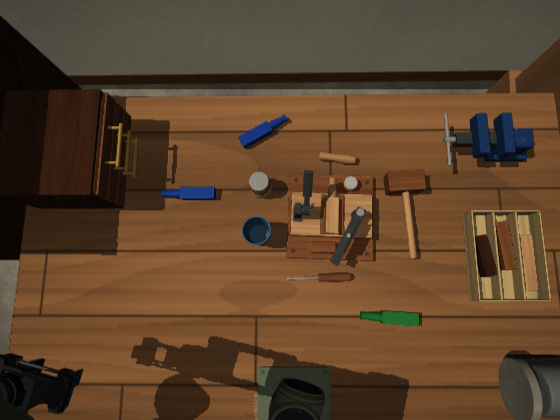

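The scene view shows the fixture around (232,260), with the strap post at (195,250) and the cam lever at (268,222). In the top view the fixture is around (331,217), the strap runs from (360,212) to (337,262), and the lever is at (306,190). The possible look-alikes for the blank are blue ones at top (263,130) and (190,193), and a green one at (390,318). The finished handle is at (337,158). The blank wanted is at top (333,210), in the fixture. I'll check it in a close crop.

```bash
python3 - <<'E'
import cv2,pickle,numpy as np
d=pickle.load(open("f0.pkl","rb"))
a=d["top"]["frame"][160:275,275:385,::-1];b=d["scene"]["frame"][185:330,150:315,::-1]
a=cv2.resize(a,None,fx=4,fy=4,interpolation=cv2.INTER_CUBIC)[:460];b=cv2.resize(b,(360,316),interpolation=cv2.INTER_CUBIC)
# a: 440x460 ; b scale 360/165=2.18
o=np.zeros((460,800,3),np.uint8);o[:,:440]=a;o[:316,440:]=b
cv2.imwrite("pics/crop0.png",o)
E
```

```text
(no output)
```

View pics/crop0.png

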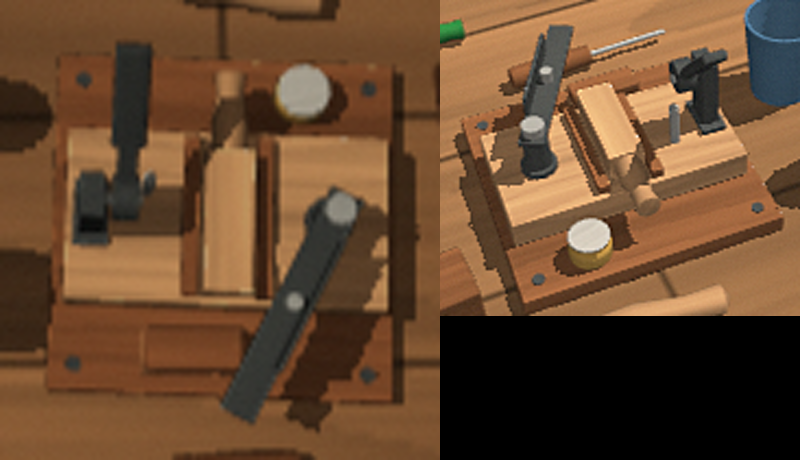

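The crop shows the natural wooden blank in the cradle at crop (230,220), i.e. top (332,215), so the choice is right. The strap is open, with its post cap at (340,208) and its free end at about (240,412). The lever is raised, its tip at (133,43). Next I'll fit the fixture pose from corners in both views.

```bash
cat > h.py <<'E'
import numpy as np,cv2,pickle
from scipy.optimize import least_squares
def proj(f,P):
    P=np.atleast_2d(P).astype(float);h=f["frame"].shape[0];fl=h/2/np.tan(np.radians(f["vertical_fov"])/2)
    K=np.array([[fl,0,f["cx"]],[0,fl,f["cy"]],[0,0,1]])
    return cv2.projectPoints(P,f["rvec"],f["tvec"],K,None)[0][:,0]
def W(p,L):
    L=np.atleast_2d(L).astype(float);c,s=np.cos(p[2]),np.sin(p[2])
    return np.c_[p[0]+c*L[:,0]-s*L[:,1],p[1]+s*L[:,0]+c*L[:,1],L[:,2]]
E
python3 - <<'E'
from h import *
d=pickle.load(open("f0.pkl","rb"))
t=lambda x,y:(275+x/4-.4,160+y/4-.4)
s=lambda x,y:(150+(x-440)/2.18-.3,185+y/2.18-.3)
LT=[(130,130,20),(130,-130,20),(-130,-130,20),(-130,130,20),(65,120,50),(65,-120,50),(-65,120,50),(-65,-120,50)]
PT=[t(60,55),t(393,66),t(400,402),t(48,388),t(72,128),t(388,137),t(64,300),t(388,310)]
LS=[(-130,-130,20),(130,130,20),(65,-120,50),(65,120,50)]
PS=[s(462,118),s(782,218),s(515,233),s(745,152)]
def r(p): return np.r_[(proj(d["top"],W(p,LT))-PT).ravel(),(proj(d["scene"],W(p,LS))-PS).ravel()]
o=least_squares(r,[560,-60,0.03],loss="soft_l1",x_scale=[1,1,.01]);p=o.x
print(p,np.round(r(p).reshape(-1,2),1).tolist())
np.save("fix.npy",p)
# strap angle & lever angle
def strap(q,a,l,h): return W(p,[(-np.sin(a)*l,-75+np.cos(a)*l,h)])
q=least_squares(lambda a:np.r_[(proj(d["top"],strap(p,a[0],163,98))-[t(238,412)]).ravel(),(proj(d["scene"],strap(p,a[0],163,98))-[s(556,28)]).ravel()],[.5]);print("strap",q.x,q.fun)
for a in np.arange(.3,1.2,.1):
    L=(125*np.cos(a)-5*np.sin(a),77.5,114+125*np.sin(a)+5*np.cos(a)); print(round(a,1),proj(d["top"],W(p,[L])).round(1),proj(d["scene"],W(p,[L])).round(1))
print("observed tip",t(133,43),"pivot cap",t(340,208),proj(d["top"],W(p,[(0,-75,120)])))
E
```

```text
[ 5.42018261e+02 -1.14707996e+02 -3.60171840e-02] [[-0.2, -0.1], [0.4, -0.4], [-0.9, 0.1], [-0.2, 0.5], [-0.7, -0.1], [0.5, 0.1], [-0.2, -0.2], [0.7, 0.1], [-1.8, 1.0], [0.9, -0.5], [-2.2, -2.1], [1.1, 0.9]]
strap [1.13446324] [ 0.59971709  0.98898589  0.86290471 -1.52852742]
0.3 [[307.8 164.5]] [[282.8 241.2]]
0.4 [[307.9 164.9]] [[281.8 235.3]]
0.5 [[308.  165.8]] [[280.6 229.1]]
0.6 [[308.1 167.2]] [[279.1 222.8]]
0.7 [[308.2 169. ]] [[277.4 216.4]]
0.8 [[308.2 171.3]] [[275.6 210.1]]
0.9 [[308.2 174.1]] [[273.5 203.9]]
1.0 [[308.2 177.3]] [[271.4 197.9]]
1.1 [[308.2 180.9]] [[269.1 192.1]]
observed tip (307.85, 170.35) pivot cap (359.6, 211.6) [[361.062884   210.62577379]]
```

The fixture is at about (542, -115) with yaw -2°, with residuals around 1 px. The strap stands at about 1.13 rad and the lever at about 0.77 rad. I'll plan the approach with closed fingers, keeping the tool aligned with the strap.

```bash
cat >> h.py <<'E'
from scipy.spatial.transform import Rotation as R
def strap_pt(p,a,x,y,z):  # strap coords -> world
    c,s=np.cos(a),np.sin(a); return W(p,[(c*x-s*y,-75+s*x+c*y,z)])[0]
def delta(st,pos): # shift in tool axes, units of 500
    r=R.from_euler("xyz",st["ee_rot"],degrees=True); return (r.inv().apply(np.array(pos)-st["ee_pos"])/500).round(4)
def delta_y(yaw,frm,to): return (R.from_euler("xyz",[180,0,yaw],degrees=True).inv().apply(np.array(to)-frm)/500).round(3)
E
python3 - <<'E'
from h import *
from workcell import env
p=np.load("fix.npy");s=env.state();a=1.13
yaw=np.degrees(p[2])+90+np.degrees(a);print("yaw",yaw,"rz total",(s["ee_rot"][2]-yaw)/30)
w1=[430,130,260];w2=strap_pt(p,a,-60,80,260);print(w2, strap_pt(p,a,0,80,100))
print(delta_y(yaw,s["ee_pos"],w1),delta_y(yaw,w1,w2))
E
```

```text
yaw 152.6805982193235 rz total 0.46033405090579815
[ 440.70357984 -206.25103182  260.        ] [ 468.24060601 -152.94331953  100.        ]
[-0.919 -0.49  -0.094] [-0.328 -0.588 -0.   ]
```

Request:
send_rows(
  motion=[
    {"tz": -0.047,"rz": 0.23,"gripper": 1},
    {"tz": -0.047,"rz": 0.23,"gripper": 1},
    {"tx": -0.092,"ty": -0.049,"gripper": 1},
    {"tx": -0.092,"ty": -0.049,"gripper": 1},
    {"tx": -0.092,"ty": -0.049,"gripper": 1},
    {"tx": -0.092,"ty": -0.049,"gripper": 1},
    {"tx": -0.092,"ty": -0.049,"gripper": 1},
    {"tx": -0.092,"ty": -0.049,"gripper": 1},
    {"tx": -0.092,"ty": -0.049,"gripper": 1},
    {"tx": -0.092,"ty": -0.049,"gripper": 1},
    {"tx": -0.092,"ty": -0.049,"gripper": 1},
    {"tx": -0.092,"ty": -0.049,"gripper": 1},
  ],
  grip_force=20,
)

```text
invalid input at $.motion[0]: expected keys tx, ty, tz, rx, ry, rz, gripper
```

Request:
send_rows(
  motion=[
    {"tx": -0.041,"ty": -0.0735},
    {"tx": -0.041,"ty": -0.0735},
    {"tx": -0.041,"ty": -0.0735},
    {"tx": -0.041,"ty": -0.0735},
    {"tx": -0.041,"ty": -0.0735},
    {"tx": -0.041,"ty": -0.0735},
    {"tx": -0.041,"ty": -0.0735},
    {"tx": -0.041,"ty": -0.0735},
    {},
    {},
  ],
)

```text
invalid input at $.motion[0]: expected keys tx, ty, tz, rx, ry, rz, gripper
```

```bash
python3 - <<'E'
from h import *
from workcell import env
p=np.load("fix.npy");s=env.state();a=1.13
print(s["ee_pos"],s["ee_rot"],s["time_s"],s["gripper_width"],s["qpos"].round(0))
f=env.grab_frame("wrist");cv2.imwrite("pics/w1.png",f["frame"][:,:,::-1]);f["st"]=s;pickle.dump(f,open("w1.pkl","wb"))
print({k:v for k,v in f.items() if k not in("frame","st")})
def wp(P):
    T=f["T_tool_cam"];r=R.from_euler("xyz",s["ee_rot"],degrees=True)
    t=r.inv().apply(np.atleast_2d(P)-s["ee_pos"]);c=(t-T[:3,3])@T[:3,:3]
    fl=210/np.tan(np.radians(f["vertical_fov"])/2);th=np.arctan2(np.hypot(c[:,0],c[:,1]),c[:,2]);n=np.hypot(c[:,0],c[:,1])
    return np.c_[f["cx"]+fl*th*c[:,0]/n,f["cy"]+fl*th*c[:,1]/n].round(0)
print("strap end",wp(strap_pt(p,a,0,163,98)),"flange start/end top",wp(strap_pt(p,a,-13,22,120)),wp(strap_pt(p,a,-13,122,120)))
print("block/board corners R",wp(W(p,[(-65,-120,50),(-65,120,50),(-130,-130,20),(-130,130,20),(65,-120,50)])))
E
```

```text
[134.22540195 558.64078256 213.1955724 ] [-1.79906778e+02 -1.57580864e-03  1.66490620e+02] 0.1 91.1941093199142 [75. 18. 90. -0. 72. -1.]
{'vertical_fov': 65.70646984690485, 'cx': 281.3476723432086, 'cy': 207.53458858524834, 'T_tool_cam': array([[ 8.39100359e-04, -9.67286034e-01, -2.53686863e-01,
         7.10245853e+01],
       [ 9.99999229e-01,  5.79340163e-04,  1.09864602e-03,
        -3.22727279e-01],
       [-9.15733963e-04, -2.53687589e-01,  9.67285774e-01,
        -1.70685498e+02],
       [ 0.00000000e+00,  0.00000000e+00,  0.00000000e+00,
         1.00000000e+00]])}
strap end [[ -6. 398.]] flange start/end top [[  3. 437.]] [[-10. 413.]]
block/board corners R [[ -1. 404.]
 [ 60. 419.]
 [-11. 377.]
 [ 54. 388.]
 [ 26. 439.]]
```

View pics/w1.png

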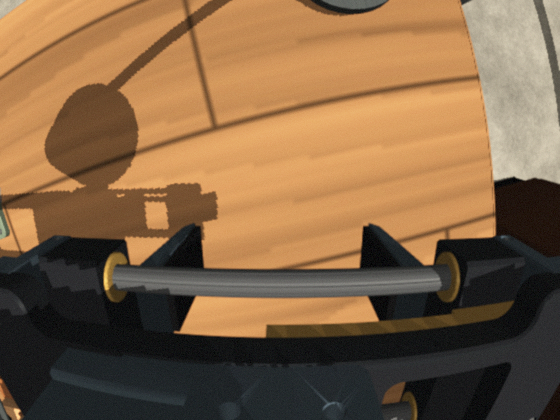

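The moves were refused because each row needs all of its keys, so the picture only shows the empty bench at the start pose. I'll send them again with full rows.

Request:
send_rows(
  motion=[
    {"tx": 0,"ty": 0,"tz": -0.047,"rx": 0,"ry": 0,"rz": 0.23,"gripper": 1},
    {"tx": 0,"ty": 0,"tz": -0.047,"rx": 0,"ry": 0,"rz": 0.23,"gripper": 1},
    {"tx": -0.092,"ty": -0.049,"tz": 0,"rx": 0,"ry": 0,"rz": 0,"gripper": 1},
    {"tx": -0.092,"ty": -0.049,"tz": 0,"rx": 0,"ry": 0,"rz": 0,"gripper": 1},
    {"tx": -0.092,"ty": -0.049,"tz": 0,"rx": 0,"ry": 0,"rz": 0,"gripper": 1},
    {"tx": -0.092,"ty": -0.049,"tz": 0,"rx": 0,"ry": 0,"rz": 0,"gripper": 1},
    {"tx": -0.092,"ty": -0.049,"tz": 0,"rx": 0,"ry": 0,"rz": 0,"gripper": 1},
    {"tx": -0.092,"ty": -0.049,"tz": 0,"rx": 0,"ry": 0,"rz": 0,"gripper": 1},
    {"tx": -0.092,"ty": -0.049,"tz": 0,"rx": 0,"ry": 0,"rz": 0,"gripper": 1},
    {"tx": -0.092,"ty": -0.049,"tz": 0,"rx": 0,"ry": 0,"rz": 0,"gripper": 1},
    {"tx": -0.092,"ty": -0.049,"tz": 0,"rx": 0,"ry": 0,"rz": 0,"gripper": 1},
    {"tx": -0.092,"ty": -0.049,"tz": 0,"rx": 0,"ry": 0,"rz": 0,"gripper": 1},
  ],
  grip_force=20,
)

```text
time_s: 1.65
ee_pos: [431.3, 128.8, 260.9]
ee_rot: [180.0, -0.0, 152.7]
force: [0.1, 0.1, -0.2]
gripper_width: 0.7
gripper_force: 0.0
```

Request:
send_rows(
  motion=[
    {"tx": -0.041,"ty": -0.0735,"tz": 0,"rx": 0,"ry": 0,"rz": 0,"gripper": 1},
    {"tx": -0.041,"ty": -0.0735,"tz": 0,"rx": 0,"ry": 0,"rz": 0,"gripper": 1},
    {"tx": -0.041,"ty": -0.0735,"tz": 0,"rx": 0,"ry": 0,"rz": 0,"gripper": 1},
    {"tx": -0.041,"ty": -0.0735,"tz": 0,"rx": 0,"ry": 0,"rz": 0,"gripper": 1},
    {"tx": -0.041,"ty": -0.0735,"tz": 0,"rx": 0,"ry": 0,"rz": 0,"gripper": 1},
    {"tx": -0.041,"ty": -0.0735,"tz": 0,"rx": 0,"ry": 0,"rz": 0,"gripper": 1},
    {"tx": -0.041,"ty": -0.0735,"tz": 0,"rx": 0,"ry": 0,"rz": 0,"gripper": 1},
    {"tx": -0.041,"ty": -0.0735,"tz": 0,"rx": 0,"ry": 0,"rz": 0,"gripper": 1},
    {"tx": 0,"ty": 0,"tz": 0,"rx": 0,"ry": 0,"rz": 0,"gripper": 1},
  ],
)

```text
time_s: 2.78
ee_pos: [441.3, -208.2, 260.4]
ee_rot: [-180.0, -0.0, 152.5]
force: [0.2, 0.9, 0.6]
gripper_width: 0.6
gripper_force: 0.0
```

```bash
cat > wr.py <<'E'
from h import *
def wp(f,s,P):
    T=f["T_tool_cam"];r=R.from_euler("xyz",s["ee_rot"],degrees=True)
    t=r.inv().apply(np.atleast_2d(P)-s["ee_pos"]);c=(t-T[:3,3])@T[:3,:3]
    fl=210/np.tan(np.radians(f["vertical_fov"])/2);n=np.hypot(c[:,0],c[:,1]);th=np.arctan2(n,c[:,2])
    return np.c_[f["cx"]+fl*th*c[:,0]/n,f["cy"]+fl*th*c[:,1]/n].round(0).astype(int)
E
python3 - <<'E'
from wr import *
from workcell import env
p=np.load("fix.npy");a=1.13;s=env.state()
print(s["ee_pos"],s["ee_rot"],s["time_s"])
f=env.grab_frame("wrist");f["st"]=s;pickle.dump(f,open("w2.pkl","wb"))
im=f["frame"][:,:,::-1].copy()
S=wp(f,s,[strap_pt(p,a,*q) for q in[(-13,163,98),(13,163,98),(-13,22,120),(-13,122,120)]])
B=wp(f,s,W(p,[(-65,-120,50),(-65,120,50),(-130,-130,20),(-130,130,20),(65,-120,50)]))
print("strap",S.tolist(),"block",B.tolist())
for q in S: cv2.circle(im,tuple(map(int,q)),2,(0,255,255),-1)
for q in B: cv2.circle(im,tuple(map(int,q)),2,(255,0,255),-1)
cv2.imwrite("pics/w2.png",cv2.resize(im,(800,600)))
E
```

```text
[ 441.27402501 -208.18058873  260.36016163] [-1.79981968e+02 -4.29643813e-02  1.52478416e+02] 2.775
strap [[329, 112], [354, 113], [328, 250], [331, 153]] block [[276, 216], [446, 137], [247, 168], [425, 88], [317, 299]]
```

View pics/w2.png

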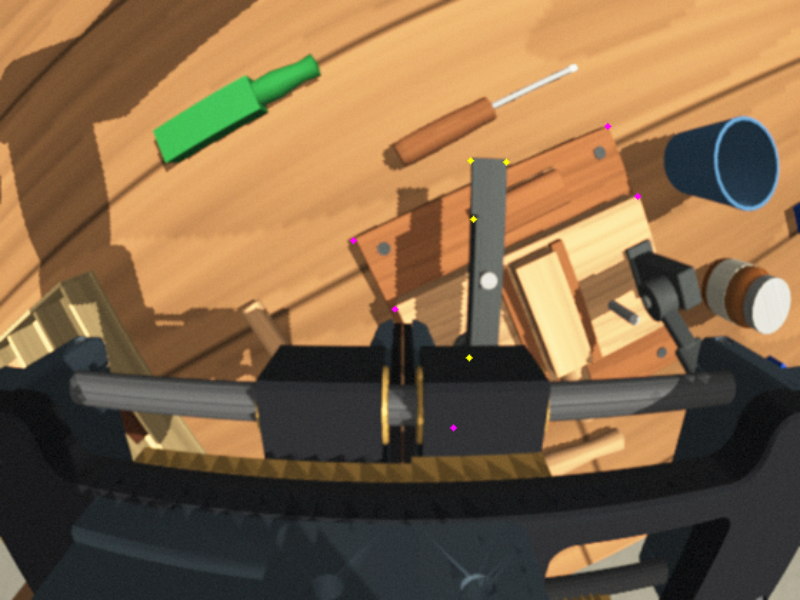

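The predicted points land on the strap end at (472,160)/(507,160) and on the board corners at (353,240) and (608,126), in the 800x600 view. The fit is good to about 2 mm. I'll descend beside the flange and close most of the gap.

Request:
send_rows(
  motion=[
    {"tx": 0,"ty": 0,"tz": 0.08,"rx": 0,"ry": 0,"rz": 0,"gripper": 1},
    {"tx": 0,"ty": 0,"tz": 0.08,"rx": 0,"ry": 0,"rz": 0,"gripper": 1},
    {"tx": 0,"ty": 0,"tz": 0.08,"rx": 0,"ry": 0,"rz": 0,"gripper": 1},
    {"tx": 0,"ty": 0,"tz": 0.07,"rx": 0,"ry": 0,"rz": 0,"gripper": 1},
    {"tx": 0,"ty": 0,"tz": 0,"rx": 0,"ry": 0,"rz": 0,"gripper": 1},
    {"tx": 0,"ty": 0.02,"tz": 0,"rx": 0,"ry": 0,"rz": 0,"gripper": 1},
    {"tx": 0,"ty": 0.02,"tz": 0,"rx": 0,"ry": 0,"rz": 0,"gripper": 1},
    {"tx": 0,"ty": 0.02,"tz": 0,"rx": 0,"ry": 0,"rz": 0,"gripper": 1},
    {"tx": 0,"ty": 0,"tz": 0,"rx": 0,"ry": 0,"rz": 0,"gripper": 1},
  ],
)

```text
time_s: 3.95
ee_pos: [455.9, -178.7, 106.5]
ee_rot: [180.0, 0.1, 152.8]
force: [-0.3, 0.3, -0.0]
gripper_width: 0.6
gripper_force: 0.0
```

Request:
send_rows(
  motion=[
    {"tx": 0,"ty": 0.006,"tz": 0,"rx": 0,"ry": 0,"rz": 0,"gripper": 1},
    {"tx": 0.0037,"ty": 0.0128,"tz": 0,"rx": 0,"ry": 0,"rz": 0.15,"gripper": 1},
    {"tx": 0.0037,"ty": 0.0128,"tz": 0,"rx": 0,"ry": 0,"rz": 0.15,"gripper": 1},
    {"tx": 0.0037,"ty": 0.0128,"tz": 0,"rx": 0,"ry": 0,"rz": 0.15,"gripper": 1},
    {"tx": 0.0037,"ty": 0.0128,"tz": 0,"rx": 0,"ry": 0,"rz": 0.15,"gripper": 1},
    {"tx": 0.0037,"ty": 0.0128,"tz": 0,"rx": 0,"ry": 0,"rz": 0.15,"gripper": 1},
    {"tx": 0.0037,"ty": 0.0128,"tz": 0,"rx": 0,"ry": 0,"rz": 0.15,"gripper": 1},
  ],
)

```text
time_s: 4.82
ee_pos: [471.7, -140.6, 106.0]
ee_rot: [-180.0, 0.0, 125.5]
force: [-0.2, -1.2, -0.5]
gripper_width: 0.4
gripper_force: 0.6
```

```bash
cat > sc.py <<'E'
from h import *
from workcell import env
p=np.load("fix.npy");s=env.state()
d=s["ee_pos"][:2]-p[:2];c,n=np.cos(p[2]),np.sin(p[2]);L=np.array([c*d[0]+n*d[1],-n*d[0]+c*d[1]])
a=np.radians(s["ee_rot"][2]-90)-p[2];q=L-[0,-75]
print("fixture xy",L.round(1),"z",s["ee_pos"][2].round(1),"tool angle a",a.round(3),"in strap axes x,y",(np.cos(a)*q[0]+np.sin(a)*q[1]).round(1),(-np.sin(a)*q[0]+np.cos(a)*q[1]).round(1),"F",s["force"].round(1),s["time_s"])
E
python3 sc.py
```

```text
fixture xy [-69.3 -28.4] z 106.0 tool angle a 0.656 in strap axes x,y -26.5 79.2 F [-0.2 -1.2 -0.5] 4.825
```

The contact force of 1.2 N matches the strap's friction. I'll carry on round the arc.

Request:
send_rows(
  motion=[
    {"tx": 0.0037,"ty": 0.0128,"tz": 0,"rx": 0,"ry": 0,"rz": 0.15,"gripper": 1},
    {"tx": 0.0037,"ty": 0.0128,"tz": 0,"rx": 0,"ry": 0,"rz": 0.15,"gripper": 1},
    {"tx": 0.0037,"ty": 0.0128,"tz": 0,"rx": 0,"ry": 0,"rz": 0.15,"gripper": 1},
    {"tx": 0.0037,"ty": 0.0128,"tz": 0,"rx": 0,"ry": 0,"rz": 0.15,"gripper": 1},
    {"tx": 0.0037,"ty": 0.0128,"tz": 0,"rx": 0,"ry": 0,"rz": 0.15,"gripper": 1},
    {"tx": 0.0037,"ty": 0.0128,"tz": 0,"rx": 0,"ry": 0,"rz": 0.15,"gripper": 1},
    {"tx": 0.0037,"ty": 0.0128,"tz": 0,"rx": 0,"ry": 0,"rz": 0.15,"gripper": 1},
    {"tx": 0,"ty": 0,"tz": 0,"rx": 0,"ry": 0,"rz": 0,"gripper": 1},
  ],
)

```text
time_s: 5.82
ee_pos: [508.0, -111.7, 105.8]
ee_rot: [-180.0, -0.0, 94.2]
force: [-0.6, 0.1, 0.1]
gripper_width: 0.3
gripper_force: 0.0
```

```bash
python3 sc.py
```

```text
fixture xy [-34.1   1.8] z 105.8 tool angle a 0.11 in strap axes x,y -25.4 80.1 F [-0.6  0.1  0.1] 5.825
```

Request:
send_rows(
  motion=[
    {"tx": 0.002,"ty": 0.006,"tz": 0,"rx": 0,"ry": 0,"rz": 0.07,"gripper": 1},
    {"tx": 0.002,"ty": 0.006,"tz": 0,"rx": 0,"ry": 0,"rz": 0.07,"gripper": 1},
    {"tx": 0.001,"ty": 0.005,"tz": 0,"rx": 0,"ry": 0,"rz": 0.07,"gripper": 1},
    {"tx": 0,"ty": 0,"tz": 0,"rx": 0,"ry": 0,"rz": 0,"gripper": 1},
  ],
)

```text
time_s: 6.32
ee_pos: [515.8, -108.8, 105.8]
ee_rot: [-180.0, -0.0, 88.0]
force: [-0.5, -0.1, -0.5]
gripper_width: 0.6
gripper_force: 0.3
```

Request:
send_rows(
  motion=[
    {"tx": 0,"ty": 0.002,"tz": 0,"rx": 0,"ry": 0,"rz": 0,"gripper": 1},
    {"tx": 0,"ty": 0,"tz": 0,"rx": 0,"ry": 0,"rz": 0,"gripper": 1},
  ],
)

```text
time_s: 6.58
ee_pos: [517.0, -108.8, 105.8]
ee_rot: [-180.0, -0.0, 87.9]
force: [-0.2, 1.1, 0.5]
gripper_width: 0.6
gripper_force: 0.6
```

Request:
send_rows(
  motion=[
    {"tx": 0,"ty": 0.002,"tz": 0,"rx": 0,"ry": 0,"rz": 0,"gripper": 1},
    {"tx": 0,"ty": 0,"tz": 0,"rx": 0,"ry": 0,"rz": 0,"gripper": 1},
  ],
)

```text
time_s: 6.82
ee_pos: [518.0, -108.7, 105.8]
ee_rot: [-180.0, -0.0, 87.9]
force: [-2.6, 1.3, -0.1]
gripper_width: 0.3
gripper_force: 1.0
```

Request:
send_rows(
  motion=[
    {"tx": 0,"ty": 0.002,"tz": 0,"rx": 0,"ry": 0,"rz": 0,"gripper": 1},
    {"tx": 0,"ty": 0,"tz": 0,"rx": 0,"ry": 0,"rz": 0,"gripper": 1},
  ],
)

```text
time_s: 7.08
ee_pos: [518.4, -108.6, 105.7]
ee_rot: [-179.9, -0.0, 87.9]
force: [-4.1, 1.5, 0.9]
gripper_width: 0.9
gripper_force: 2.1
```

```bash
python3 sc.py
```

```text
fixture xy [-23.8   5.3] z 105.7 tool angle a -0.001 in strap axes x,y -23.9 80.2 F [-4.1  1.5  0.9] 7.075
```

Request:
send_rows(
  motion=[
    {"tx": 0,"ty": 0.003,"tz": 0,"rx": 0,"ry": 0,"rz": 0,"gripper": 1},
    {"tx": 0,"ty": 0,"tz": 0,"rx": 0,"ry": 0,"rz": 0,"gripper": 1},
  ],
)

```text
time_s: 7.32
ee_pos: [518.9, -108.5, 105.5]
ee_rot: [-179.8, -0.1, 87.9]
force: [-6.7, 2.5, 2.7]
gripper_width: 0.4
gripper_force: 3.3
```

Request:
send_rows(
  motion=[
    {"tx": 0,"ty": -0.02,"tz": 0,"rx": 0,"ry": 0,"rz": 0,"gripper": 1},
    {"tx": 0,"ty": -0.08,"tz": 0,"rx": 0,"ry": 0,"rz": 0,"gripper": 1},
    {"tx": 0,"ty": 0,"tz": -0.1,"rx": 0,"ry": 0,"rz": 0,"gripper": 1},
    {"tx": 0,"ty": 0,"tz": -0.1,"rx": 0,"ry": 0,"rz": 0,"gripper": 1},
    {"tx": 0,"ty": 0,"tz": -0.08,"rx": 0,"ry": 0,"rz": 0,"gripper": 1},
    {"tx": 0,"ty": 0,"tz": 0,"rx": 0,"ry": 0,"rz": 0,"gripper": 1},
  ],
)

```text
time_s: 8.07
ee_pos: [473.6, -108.1, 249.8]
ee_rot: [179.4, 0.2, 87.9]
force: [-0.5, 0.3, -0.4]
gripper_width: 0.4
gripper_force: 0.0
```

```bash
python3 - <<'E'
from wr import *
from workcell import env
exec(open("sc.py").read())
f=env.grab_frame("wrist");s0=s
g=env.grab_frame("scene")
P=[strap_pt(p,0,*q) for q in[(-13,22,120),(-13,122,120),(-13,163,98),(13,163,98)]]
la=.77
Lv=W(p,[(125*np.cos(la)-5*np.sin(la),77.5+w,114+125*np.sin(la)+5*np.cos(la)) for w in(-12,12)]+[(0,77.5,114)])
A=wp(f,s0,np.r_[P,Lv]);B=proj(g,np.r_[P,Lv]);print(A.tolist(),B.round(0).tolist())
a=f["frame"][:,:,::-1].copy()
for q in A: cv2.circle(a,tuple(map(int,q)),1,(0,255,255),-1)
b=cv2.resize(g["frame"][185:330,150:315,::-1],(400,351),interpolation=cv2.INTER_CUBIC)
for q in B: cv2.circle(b,tuple(int(v) for v in (q-[150,185])*400/165),1,(0,255,255),-1)
o=np.zeros((600,800,3),np.uint8);o[:351,:400]=b
a=a[0:300,60:560] ; o[:,:]=0; o[:351,:400]=b
a2=cv2.resize(a,(400,240)); o[:240,400:]=a2
c=cv2.resize(env.grab_frame("top")["frame"][160:275,275:385,::-1],(330,345),interpolation=cv2.INTER_CUBIC);o[250:595,405:735]=c
cv2.imwrite("pics/c3.png",o)
E
```

```text
fixture xy [-68.6   4.1] z 249.8 tool angle a -0.001 in strap axes x,y -68.7 79.1 F [-0.5  0.3 -0.4] 8.075
[[335, 254], [339, 155], [336, 112], [361, 113], [483, 147], [485, 116], [352, 123]] [[199.0, 231.0], [245.0, 218.0], [263.0, 221.0], [268.0, 228.0], [270.0, 214.0], [282.0, 210.0], [261.0, 220.0]]
```

View pics/c3.png

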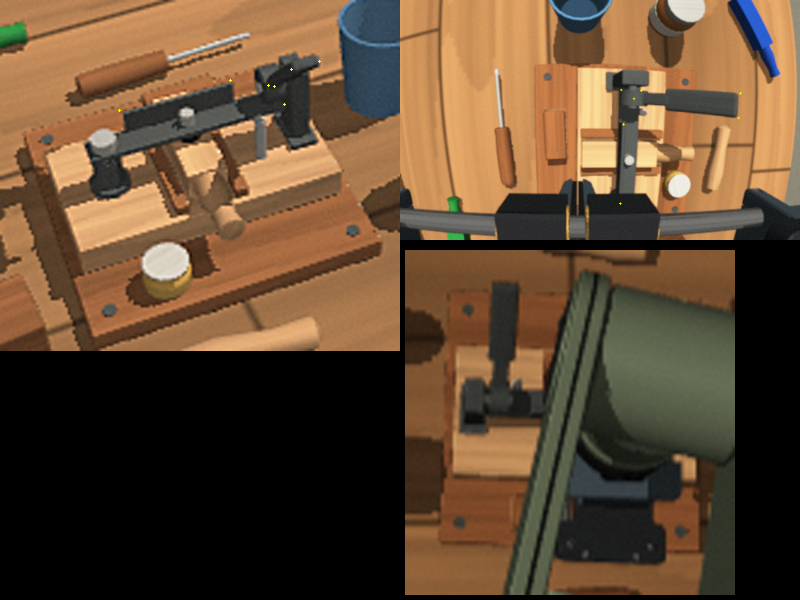

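The strap is at its stop: the force rose to about 7 N with no further travel. Its flange now lies along the predicted line and its end is under the cam, at scene panel (270,88). The lever tip matches 0.77 rad in the wrist panel (740,93–117). Next I'll move over the lever.

Request:
send_rows(
  motion=[
    {"tx": 0.049,"ty": 0.09,"tz": 0,"rx": 0,"ry": 0,"rz": 0,"gripper": 1},
    {"tx": 0.049,"ty": 0.09,"tz": 0,"rx": 0,"ry": 0,"rz": 0,"gripper": 1},
    {"tx": 0.049,"ty": 0.089,"tz": 0,"rx": 0,"ry": 0,"rz": 0,"gripper": 1},
    {"tx": 0,"ty": 0,"tz": 0.04,"rx": 0,"ry": 0,"rz": 0,"gripper": 1},
    {"tx": 0,"ty": 0,"tz": 0.04,"rx": 0,"ry": 0,"rz": 0,"gripper": 1},
    {"tx": 0,"ty": 0,"tz": 0,"rx": 0,"ry": 0,"rz": 0,"gripper": 1},
  ],
)

```text
time_s: 8.98
ee_pos: [606.4, -38.5, 202.5]
ee_rot: [-179.6, -0.0, 87.9]
force: [-0.4, -0.5, -0.6]
gripper_width: 0.8
gripper_force: 0.0
```

```bash
python3 sc.py
```

```text
fixture xy [61.6 78.5] z 202.5 tool angle a -0.001 in strap axes x,y 61.5 153.5 F [-0.4 -0.5 -0.6] 8.975
```

Request:
send_rows(
  motion=[
    {"tx": 0,"ty": 0.004,"tz": 0.016,"rx": 0,"ry": 0,"rz": 0,"gripper": 1},
    {"tx": 0,"ty": 0.004,"tz": 0.016,"rx": 0,"ry": 0,"rz": 0,"gripper": 1},
    {"tx": 0,"ty": 0.004,"tz": 0.016,"rx": 0,"ry": 0,"rz": 0,"gripper": 1},
    {"tx": 0,"ty": 0,"tz": 0,"rx": 0,"ry": 0,"rz": 0,"gripper": 1},
  ],
)

```text
time_s: 9.48
ee_pos: [613.6, -38.9, 181.1]
ee_rot: [-179.9, -0.0, 87.9]
force: [-0.3, 0.7, 0.2]
gripper_width: 0.4
gripper_force: 0.0
```

Request:
send_rows(
  motion=[
    {"tx": 0,"ty": 0.005,"tz": 0.016,"rx": 0,"ry": 0,"rz": 0,"gripper": 1},
    {"tx": 0,"ty": 0.005,"tz": 0.016,"rx": 0,"ry": 0,"rz": 0,"gripper": 1},
    {"tx": 0,"ty": 0.005,"tz": 0.016,"rx": 0,"ry": 0,"rz": 0,"gripper": 1},
    {"tx": 0,"ty": 0,"tz": 0,"rx": 0,"ry": 0,"rz": 0,"gripper": 1},
  ],
)

```text
time_s: 9.98
ee_pos: [620.8, -39.0, 156.6]
ee_rot: [-179.8, -0.0, 87.9]
force: [-0.0, 0.6, -0.2]
gripper_width: 0.7
gripper_force: 0.0
```

```bash
python3 sc.py
```

```text
fixture xy [76.  78.5] z 156.6 tool angle a -0.001 in strap axes x,y 75.9 153.5 F [-0.   0.6 -0.2] 9.975
```

There's no force reading where contact was expected, so I'll look.

```bash
python3 - <<'E'
from workcell import env
import cv2,numpy as np
g=env.grab_frame("scene")["frame"][150:300,170:330,::-1];w=env.grab_frame("wrist")["frame"][60:360,80:480,::-1]
o=np.zeros((420,800,3),np.uint8);o[:375,:400]=cv2.resize(g,(400,375),interpolation=cv2.INTER_CUBIC);o[:300,400:]=w
cv2.imwrite("pics/c4.png",o)
E
```

```text
(no output)
```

View pics/c4.png

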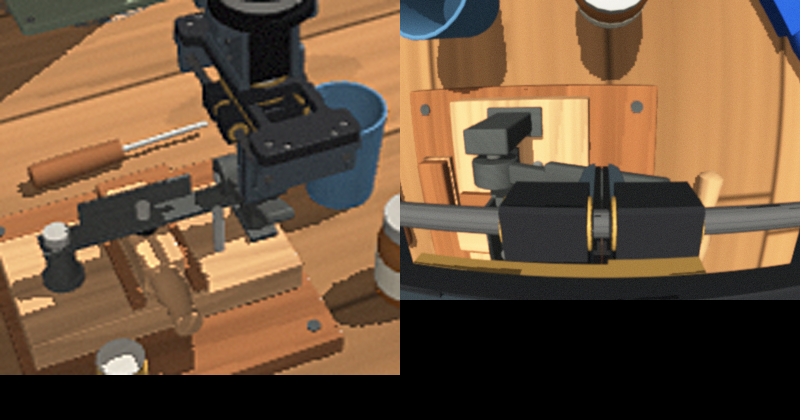

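The fingers are on the lever at scene panel (270,215), and it is already down to about 0.4 rad, so the push is working with only the light force of its friction. I'll continue down.

Request:
send_rows(
  motion=[
    {"tx": 0,"ty": 0.004,"tz": 0.016,"rx": 0,"ry": 0,"rz": 0,"gripper": 1},
    {"tx": 0,"ty": 0.004,"tz": 0.016,"rx": 0,"ry": 0,"rz": 0,"gripper": 1},
    {"tx": 0,"ty": 0.004,"tz": 0.016,"rx": 0,"ry": 0,"rz": 0,"gripper": 1},
    {"tx": 0,"ty": 0,"tz": 0.01,"rx": 0,"ry": 0,"rz": 0,"gripper": 1},
    {"tx": 0,"ty": 0,"tz": 0,"rx": 0,"ry": 0,"rz": 0,"gripper": 1},
  ],
)

```text
time_s: 10.7
ee_pos: [626.3, -39.2, 127.8]
ee_rot: [-179.8, -0.0, 87.9]
force: [0.3, 0.3, 0.7]
gripper_width: 0.8
gripper_force: 0.0
```

Request:
send_rows(
  motion=[
    {"tx": 0,"ty": 0,"tz": 0.008,"rx": 0,"ry": 0,"rz": 0,"gripper": 1},
    {"tx": 0,"ty": 0,"tz": 0,"rx": 0,"ry": 0,"rz": 0,"gripper": 1},
  ],
)

```text
time_s: 10.95
ee_pos: [626.7, -39.3, 124.3]
ee_rot: [-179.9, -0.0, 87.9]
force: [-0.3, 0.0, -0.5]
gripper_width: 0.6
gripper_force: 0.0
```

```bash
python3 sc.py
```

```text
fixture xy [81.9 78.4] z 124.3 tool angle a -0.001 in strap axes x,y 81.7 153.5 F [-0.3  0.  -0.5] 10.95
```

Request:
send_rows(
  motion=[
    {"tx": 0,"ty": 0,"tz": 0.006,"rx": 0,"ry": 0,"rz": 0,"gripper": 1},
    {"tx": 0,"ty": 0,"tz": 0,"rx": 0,"ry": 0,"rz": 0,"gripper": 1},
  ],
)

```text
time_s: 11.2
ee_pos: [627.0, -39.3, 121.6]
ee_rot: [-179.9, -0.0, 87.9]
force: [-0.9, -0.2, 1.2]
gripper_width: 0.4
gripper_force: 0.4
```

Request:
send_rows(
  motion=[
    {"tx": 0,"ty": 0,"tz": 0.004,"rx": 0,"ry": 0,"rz": 0,"gripper": 1},
    {"tx": 0,"ty": 0,"tz": 0,"rx": 0,"ry": 0,"rz": 0,"gripper": 1},
  ],
)

```text
time_s: 11.45
ee_pos: [627.1, -39.3, 119.7]
ee_rot: [-180.0, -0.0, 87.9]
force: [-1.0, -0.7, 1.7]
gripper_width: 0.6
gripper_force: 0.9
```

Request:
send_rows(
  motion=[
    {"tx": 0,"ty": 0,"tz": 0.004,"rx": 0,"ry": 0,"rz": 0,"gripper": 1},
    {"tx": 0,"ty": 0,"tz": 0,"rx": 0,"ry": 0,"rz": 0,"gripper": 1},
  ],
)

```text
time_s: 11.7
ee_pos: [627.2, -39.3, 119.2]
ee_rot: [180.0, -0.0, 87.9]
force: [-3.9, 0.9, 8.7]
gripper_width: 0.7
gripper_force: 4.1
```

Request:
send_rows(
  motion=[
    {"tx": 0,"ty": 0,"tz": 0.004,"rx": 0,"ry": 0,"rz": 0,"gripper": 1},
    {"tx": 0,"ty": 0,"tz": 0,"rx": 0,"ry": 0,"rz": 0,"gripper": 1},
  ],
)

```text
time_s: 11.95
ee_pos: [627.2, -39.3, 119.0]
ee_rot: [179.9, -0.0, 87.9]
force: [-5.5, 0.7, 16.2]
gripper_width: 0.4
gripper_force: 8.2
```

Request:
send_rows(
  motion=[
    {"tx": 0,"ty": 0,"tz": -0.02,"rx": 0,"ry": 0,"rz": 0,"gripper": 1},
    {"tx": 0,"ty": 0,"tz": -0.1,"rx": 0,"ry": 0,"rz": 0,"gripper": 1},
    {"tx": 0,"ty": 0,"tz": -0.1,"rx": 0,"ry": 0,"rz": 0,"gripper": 1},
    {"tx": 0,"ty": 0,"tz": -0.1,"rx": 0,"ry": 0,"rz": 0,"gripper": 1},
    {"tx": 0,"ty": -0.11,"tz": 0,"rx": 0,"ry": 0,"rz": 0,"gripper": 1},
    {"tx": 0,"ty": -0.11,"tz": 0,"rx": 0,"ry": 0,"rz": 0,"gripper": 1},
    {"tx": 0,"ty": -0.11,"tz": 0,"rx": 0,"ry": 0,"rz": 0,"gripper": 1},
    {"tx": 0,"ty": 0,"tz": 0,"rx": 0,"ry": 0,"rz": 0,"gripper": 1},
  ],
)

```text
time_s: 12.95
ee_pos: [459.2, -33.1, 276.1]
ee_rot: [-180.0, -0.0, 87.9]
force: [1.3, 0.9, -1.0]
gripper_width: 0.4
gripper_force: 0.0
```

```bash
python3 - <<'E'
from h import *
from workcell import env
p=np.load("fix.npy")
G=env.grab_frame("scene");g=G["frame"][150:300,150:310,::-1]
w=env.grab_frame("wrist")["frame"][:300,60:500,::-1]
o=np.zeros((420,800,3),np.uint8);o[:375,:400]=cv2.resize(g,(400,375),interpolation=cv2.INTER_CUBIC)
for a in (0,.1):
  q=proj(G,W(p,[(125*np.cos(a)-5*np.sin(a),77.5,114+125*np.sin(a)+5*np.cos(a))]))[0];print((q-[150,150])*2.5)
o[:273,400:]=cv2.resize(w,(400,273))
cv2.imwrite("pics/c5.png",o)
E
```

```text
[335.33007991 267.70334626]
[334.83777705 255.52868542]
```

View pics/c5.png

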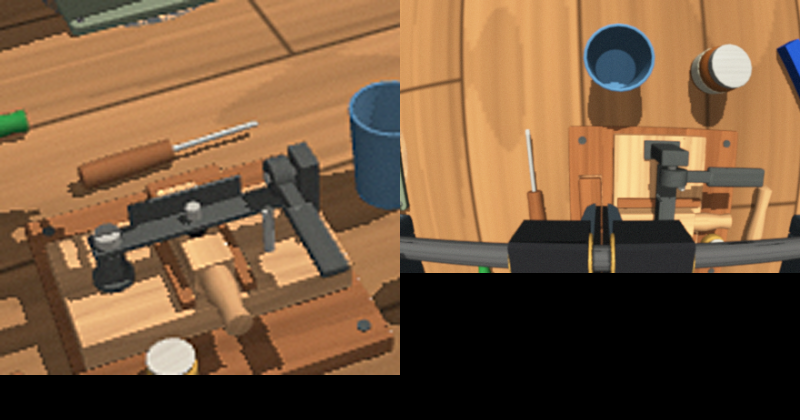

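The lever now lies level, with its tip at scene panel (335,266) against a predicted (335,268) for 0 rad. The strap lies over the blank with its end under the cam, and the blank and surrounding things are undisturbed. The arm is clear, so I'll hand it in.

```bash
python3 -c "
from workcell import env
print(env.job_done())"
```

```text
the job is handed in; nothing more can be done
None
```

The job is handed in at about 13 s of the 40 s limit: I swung the strap over the blank to its stop, then pushed the cam lever fully down, and in the last pictures the blank still lay in its cradle with nothing around it disturbed.

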